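# Put a wine sample away in the dark keeper and seat its cover

## Task

Take the blue-capped wine sample tube out of the wooden rack and stand it fully down in the empty hole of the round sample keeper, then set the red cover over the keeper. Turn the cover until the two lugs under its flange find the two notches in the brass rim and it drops fully home, flush and level, and let go of it. Set it down gently without forcing it, and leave the other tubes, the glasses and everything else where they are.

Things in the scene. Friction and masses are not known exactly. Their poses are not given: they have to be found in the camera images.
- cover: Loose red bell-shaped cover, open below, about 0.45 kg, standing upright on the table; origin at the centre of its bottom edge, z up. Bell 120 mm outside diameter, 111 mm inside, 113 mm tall, inner ceiling at 109 mm. At 16 mm height a flange, 148 mm diameter, 5 mm thick, that rests on the keeper's rim; the 16 mm of bell below it go inside the rim with 3 to 4 mm play all round.
- cover_grip (a point): Centre of the dark wooden bar handle on the cover, 136 mm above the cover's origin, same axes. Bar 64 mm long along the cover's x (so it points at the lugs), 14 mm thick along y, from 125 to 147 mm height.
- cover_lug (a point): Centre of the underside of the steel lug on the cover's +x side, under the flange, 66 mm from the axis, 6 mm above the bottom edge; an equal lug is on the -x side. Each lug is 16 mm wide along the rim and 10 mm deep. A half turn of the cover makes no difference.
- keeper: Fixed round sample keeper; origin at the centre of its underside on the table, z up. Dark base disc 170 mm diameter, 10 mm thick; on it a round wall, 129 mm inner and 147 mm outer diameter. In the middle a white block 40 mm (x) by 90 mm (y), top at 44 mm height, with two tube holes at y = -26 mm (taken by the yellow-capped tube) and y = +26 mm (empty).
- keeper_hole (a point): Centre of the mouth of the keeper's empty hole, 44 mm above the table, axes as the keeper's. Both holes are 28 mm in diameter and 28 mm deep. A tube fully down has its foot 16 mm above the keeper's origin and its top at 126 mm.
- keeper_rim (a point): Centre of the top of the keeper's brass rim ring, 45 mm above the table, keeper's axes. Two notches through the ring, 22 mm wide along it, 14 mm deep, half a turn apart. The ring is stiff (4 N m, leave it) and its setting is NOT measured: notches on the keeper's +x and -x sides, turned up to 0.52 rad either way. Cover's origin above the keeper's: 29 mm home, 39 mm with lugs on the ring.
- rack: Fixed wooden block rack 60 mm (x) by 200 mm (y), 45 mm tall; origin under its centre. Three holes 28 mm in diameter and 35 mm deep in a row along its y, 62 mm apart; a tube's foot stands 10 mm above the table.
- tube_blue: The tube to put away, amber with a blue cap, standing in one of the rack's holes: sample tube, 25 mm diameter, 110 mm long, upright; origin at the centre of its foot, z up along it; the top 32 mm is the cap. About 0.06 kg.
- tube_white1: Green, white cap, in the rack, stays there: sample tube, 25 mm diameter, 110 mm long, upright; origin at the centre of its foot, z up along it; the top 32 mm is the cap. 
- tube_white2: Green, white cap, in the rack, stays there: sample tube, 25 mm diameter, 110 mm long, upright; origin at the centre of its foot, z up along it; the top 32 mm is the cap. 
- tube_kept: Amber, yellow cap, already in the keeper, stays there: sample tube, 25 mm diameter, 110 mm long, upright; origin at the centre of its foot, z up along it; the top 32 mm is the cap. 
- bottle: Bystander: dark wine bottle, 76 mm diameter, 300 mm tall, origin under its centre
- glass1: Bystander: stemmed wine glass, 80 mm diameter, 188 mm tall, origin under its centre
- glass2: Bystander: the other wine glass, same size
- jar: Bystander: amber jar, 72 mm diameter, 110 mm tall, origin under its centre
- taster: Bystander: metal tasting cup, 90 mm diameter, 30 mm tall, origin under its centre
- bung: Bystander: orange barrel bung, 64 mm diameter, 45 mm tall, origin under its centre
- brush: Bystander: brush lying at the back left of the table, about 200 mm long
Mind the look-alikes: they are no part of the job. Several things look just like the cover: the one meant starts farthest to the robot's right.

How it is judged:
On the way, in this order (a step that is already met when the one before it is completed fails the run):
1. the blue-capped tube stands fully down in the keeper's empty hole (horizontal distance between tube_blue and keeper_hole below 0.006 m and z of tube_blue in the frame of keeper below 0.02 m and angle between tube_blue's own z axis and vertical below 0.14 rad), for 0.2 s.
2. the cover sits over the keeper with its lugs in the notches, fully down and level (horizontal distance between cover and keeper below 0.008 m and z of cover in the frame of keeper between 0.025 and 0.0325 m and angle between cover's own z axis and vertical below 0.035 rad), for 0.2 s.
At the end, for the whole second after the job is handed in: Cover at rest on the keeper: within 8 mm of centre, origin 25 to 32.5 mm above the keeper's, tilt under 0.035 rad. Blue tube within 6 mm of the hole's centre, foot under 20 mm above the keeper's origin, tilt under 0.14 rad. Yellow tube's foot under 21 mm, tilt under 0.2 rad (all of step 1 and all of step 2 and z of tube_kept in the frame of keeper below 0.021 m and angle between tube_kept's own z axis and vertical below 0.2 rad and linear speed of cover below 0.02 m/s and angular speed of cover below 0.1 rad/s); the robot touches nothing.
It fails at once if the bottle, a glass, the jar, the tasting cup, the bung or the brush is pushed more than 40 mm from its place (distance of any of bottle, glass1, glass2, jar, taster, bung, brush from where it was at the start of the episode above 0.04 m).
It fails at once if a white-capped tube is pulled up or knocked more than 25 mm from its place (distance of any of tube_white1, tube_white2 from where it was at the start of the episode above 0.025 m).
It fails at once if the yellow-capped tube is pulled up 25 mm in the keeper (z of tube_kept in the frame of keeper above 0.041 m).
It fails at once if the cover is slammed or forced onto the keeper (more than 70 N between them) (contact force between cover and keeper above 70 N).
It also fails if it takes over 72 s, if anything falls off the work surface, if the arm or the gripper's body presses on something with over 40 N, if the wrist force passes 120 N, or if a joint passes its speed limit or range.

## Robot

A 6-joint arm with a two-finger parallel gripper is mounted at the origin on the work surface. World frame = base frame: x ahead of the robot, y to its left, z up, the work surface at z = 0. Lengths are in m, angles in rad, forces in N, time in s.
With the tool pointing down it reaches from about 0.225 to 0.875 m from the base axis. Payload 3.4 kg.
Tool frame: the origin (TCP) lies at the very end of the fingers, on their centre line; the grasp point (between the pads) lies 19 mm behind it (arm.grip_depth is the z of the grasp point in the tool frame, in m); z points along the fingers, y is the line along which they close (so a half turn about z gives the same grasp; the last joint's range is limited). The gripper opens to 85 mm and grips with 20 to 120 N. Pads are 22 mm wide; open, the fingers measure 114 mm over their backs; the gripper's body (76 mm by 85 mm) begins 54 mm behind the grasp point. The pads swing forward as they close: fully open they stand 13 mm farther back than shut.
Start: joints at [1.141, 0.276, 1.505, -0, 1.361, -0.121], TCP at [0.175, 0.548, 0.197] pointing down, gripper open.
Joint ranges: [-2.89, 2.89], [-0.75, 2.08], [0.22, 2.7], [-1.18, 4.32], [0.11, 2.71], [-2.7, 2.7]. Speed limits (rad/s): [2.57, 2.57, 3.14, 3.14, 3.14, 3.14].

## Interface

Orientations are given as a unit quaternion [w, x, y, z].
In Python, from cell import arm, imaging, ticket, spotter gives the robot as it stands.
- The arm moves only by the shell command python3 -m jog 'ROWS'. ROWS is JSON, a list of rows, each a list of 3 entries, a list of its own where there are three numbers: the closure, from -1 (fully open) to 1 (shut), then the shift along the world's x, y, z in mm, then the turn, a rotation vector about the world's x, y, z in degrees. In form: [[hand, [dx, dy, dz], [ax, ay, az]], ...]. A call has 1 to 20 rows; each row shifts and turns the commanded pose from where the row before left it; what a row does not reach is not made up. A row lasts 1/8 s, in which the tool goes at most 62.5 mm and 10.7 degrees, less where a joint would pass 70% of its speed; a pose out of reach is approached as far as the arm can. A call with a gripper value outside its range is refused whole. The fingers move at their own pace and stop on an object; the grip force is fixed at half the most. Time passes only in rows, so rows that do not move let the fingers close. It gives the time, the measured TCP pose, the force, the opening and the grip force at its end, in the units of the state.
- arm.state(): the state, without advancing time (a new reading comes with each control period).
- imaging.grab_frame(name): name is "scene" or "top"; returns the picture (400x640x3 uint8, red, green, blue); there is no depth.
- imaging.camera_params(name): a dict with "vertical_fov" (degrees; the focal length in pixels is half the picture's height over the tangent of half this angle, whatever the lens; pixels are square), "cx", "cy" (the principal point, pixels), "rvec" (rotation vector, rad) and "tvec" (3), from world to camera coordinates, as OpenCV has them. Camera axes: x right, y down, z forward; pixel columns grow to the right and rows downward; lengths in m; the calibration is good to about 2 mm. A picture is of the moment at which its call begins. camera_params takes no time and is no camera call.
- ticket.job_done(): hands the job in; it is judged then, once.
Trained networks look in the newest picture that a camera, given by its name, has taken for a name from the list of things; names that differ only in an ending like _2 or _b are one class to them, and where a whole thing is asked for, a point or a joint stands for the part that bears it (a point fixed in the world has none). Each returns a list of dicts, best first, with "conf" (0 to 1); they miss things now and then, are a little off and sometimes report something else, mostly with a low value. They report only what shows in the picture. A call takes as long as a camera call. They do not tell look-alikes from the thing itself.
- spotter.spot_in(thing, camera): "location" ([x, y, z] in m, in world coordinates, good to about 4 mm: the middle of the surface that is visible of it).
- spotter.outline_of(thing, camera): "region" (400x640 bool, what is visible of it).
- spotter.pinpoint(thing, camera): "location" ([x, y, z] in m, in world coordinates, good to about 4 mm: a listed point, or the origin of a listed thing).
The state is a dict: "clock": time; "qpos": joint angles; "joint_vel": joint speeds; "effort": joint torques, N m; "ee_pos": TCP position; "ee_rot": TCP orientation; "contact_force": force on the tool from outside, world axes, zero at the start; "ft_torque": the same for the moment, N m; "width": finger opening in m; "grasp_force": force on a finger pad.
Only numpy, scipy, OpenCV 4.12 (cv2) and the standard library are available. Lean on these libraries where they do the work, as an engineer would, in place of code of your own. Each camera call takes 0.05 s, during which the arm holds its last target. There are 200 camera calls.

## Working session

There is one attempt and no reset: what is moved stays moved. The work goes in short steps, Python scripts to look and compute and a shell command to move; the robot and the scene stay as the last step left them, time stands still between calls to the robot, and variables do not carry over. Pictures are saved under pics/ and viewed, at most 10 in all, crops included, and the job is handed in when it is done.

```bash
mkdir -p pics
python3 - <<'E'
from cell import arm, imaging, ticket, spotter
import cv2,numpy as np
for n in ("scene","top"):
    f=imaging.grab_frame(n); cv2.imwrite(f"pics/{n}0.png",f[:,:,::-1])
    p=imaging.camera_params(n); R=cv2.Rodrigues(np.array(p['rvec'],float))[0]; print(n,p,'cam pos',-R.T@np.array(p['tvec']))
    for t in ("tube_blue","keeper_hole","keeper","keeper_rim","cover","cover_grip","cover_lug","rack"):
        print(t,[(round(d['conf'],2),np.round(d['location'],3).tolist()) for d in spotter.pinpoint(t,n)[:5]])
print(arm.state(),arm.grip_depth)
E
```

```text
scene {'vertical_fov': 54.532970296557565, 'cx': 320.2967937168565, 'cy': 197.4404600045541, 'rvec': array([ 2.23732921,  0.69349779, -0.29550253]), 'tvec': array([-0.40769312, -0.11545967,  1.3510155 ])} cam pos [ 0.93478428 -0.65102717  0.8409099 ]
tube_blue [(0.63, [0.421, -0.369, 0.01]), (0.51, [0.753, 0.093, 0.0]), (0.29, [0.545, 0.002, 0.042])]
keeper_hole [(0.62, [0.548, 0.006, 0.041])]
keeper [(0.93, [0.557, -0.025, -0.001]), (0.36, [0.386, 0.077, 0.004])]
keeper_rim [(0.89, [0.552, -0.018, 0.045]), (0.57, [0.696, 0.176, -0.005])]
cover [(0.97, [0.464, 0.503, 0.001]), (0.94, [0.232, 0.451, -0.003]), (0.86, [0.434, 0.299, 0.004])]
cover_grip [(0.93, [0.436, 0.3, 0.135]), (0.82, [0.235, 0.448, 0.136]), (0.75, [0.462, 0.502, 0.132])]
cover_lug [(0.63, [0.499, 0.278, 0.003]), (0.59, [0.496, 0.443, 0.006]), (0.3, [0.387, 0.076, -0.0])]
rack [(0.81, [0.428, -0.311, -0.001])]
top {'vertical_fov': 43.304591686513355, 'cx': 322.22072180169215, 'cy': 195.25818404911874, 'rvec': array([ 2.17657564, -2.15281635,  0.12889471]), 'tvec': array([0.03328206, 0.50666256, 1.46416947])} cam pos 
[... 541 characters left out ...]
03])]
{'clock': 0.9, 'qpos': array([ 1.14102041e+00,  2.75856955e-01,  1.50488613e+00,  2.37877468e-05,
        1.36069039e+00, -1.20974170e-01]), 'joint_vel': array([-0.00201344,  0.00102746,  0.00022674, -0.00176253, -0.00261595,
       -0.00042039]), 'effort': array([ 6.89152384e-04, -4.16646802e+01, -2.46097773e+01, -2.12512637e-04,
       -1.74315653e-05,  2.79737748e-06]), 'ee_pos': array([0.17475374, 0.54784923, 0.19735812]), 'ee_rot': array([1.04470713e-05, 1.53790579e-01, 9.88103462e-01, 7.97548469e-05]), 'contact_force': array([-0.141028  ,  0.49376794,  0.17901189]), 'ft_torque': array([0.02113265, 0.0086634 , 0.00827904]), 'grasp_force': 0.0, 'width': 0.08520686148267612} -0.0187
```

View pics/top0.png

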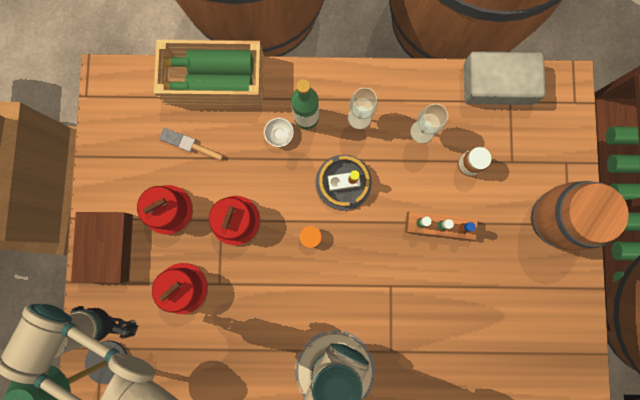

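View pics/scene0.png

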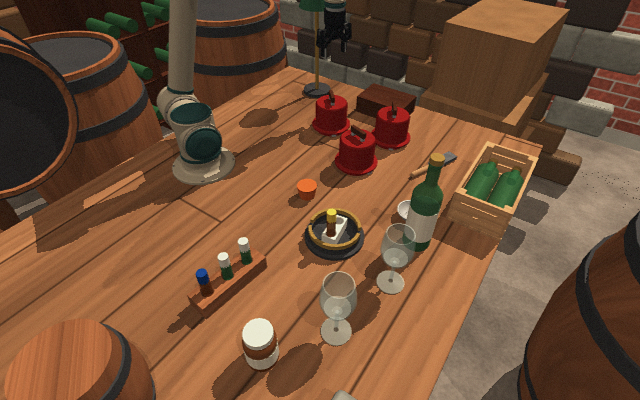

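The top view shows the target cover, the right-most of the three, at about (234,219). The keeper is at (343,182) with its empty hole on the left at (335,181). The blue tube is at the right end of the rack, at (470,227). Next I'll rectify close-ups of the rim and the handle.

```bash
cat > h.py <<'E'
from cell import arm, imaging, ticket, spotter
import cv2,numpy as np
def cam(n):
    p=imaging.camera_params(n); f=200/np.tan(np.radians(p['vertical_fov']/2))
    return np.array([[f,0,p['cx']],[0,f,p['cy']],[0,0,1]]),cv2.Rodrigues(np.array(p['rvec'],float))[0],np.array(p['tvec'],float)
def proj(n,P):
    K,R,t=cam(n); q=(K@(R@np.atleast_2d(P).T+t[:,None])).T; return q[:,:2]/q[:,2:]
def ortho(n,img,c,z,half,size):
    """plane z seen from above: image up = +x, image left = +y"""
    s=half*1000; w=np.array([[c[0]+half,c[1]+half,z],[c[0]+half,c[1]-half,z],[c[0]-half,c[1]-half,z],[c[0]-half,c[1]+half,z]])
    H=cv2.getPerspectiveTransform(np.float32([[0,0],[size,0],[size,size],[0,size]]),np.float32(proj(n,w)))
    return cv2.warpPerspective(img,H,(size,size),flags=cv2.INTER_CUBIC|cv2.WARP_INVERSE_MAP)
E
python3 - <<'E'
from h import *
g={n:cv2.imread(f"pics/{n}0.png") for n in("top","scene")}
a=[ortho(n,g[n],(0.552,-0.021),0.045,0.09,400) for n in g]
b=[ortho(n,g[n],(0.434,0.300),0.147,0.05,200) for n in g]+[ortho(n,g[n],(0.422,-0.371),0.120,0.05,200) for n in g]
cv2.imwrite("pics/o1.png",np.vstack([np.hstack(a),np.hstack(b)]))
for n in g:
    for t in ("tube_blue","tube_white1","tube_kept","rack","cover","bung"):
        print(n,t,[(round(d['conf'],2),np.round(d['location'],3).tolist()) for d in spotter.pinpoint(t,n)[:4]])
E
```

```text
top tube_blue [(0.53, [0.422, -0.371, 0.01])]
top tube_white1 [(0.7, [0.425, -0.313, 0.004]), (0.67, [0.435, -0.25, 0.011])]
top tube_kept [(0.4, [0.554, -0.046, 0.02])]
top rack [(0.84, [0.426, -0.308, -0.003])]
top cover [(0.85, [0.238, 0.449, 0.002]), (0.84, [0.43, 0.299, 0.001]), (0.66, [0.656, 0.437, 0.002]), (0.59, [0.464, 0.502, 0.002])]
top bung [(0.57, [0.384, 0.077, -0.001]), (0.51, [0.717, -0.259, -0.002])]
scene tube_blue [(0.63, [0.421, -0.369, 0.01]), (0.51, [0.753, 0.093, 0.0]), (0.29, [0.545, 0.002, 0.042])]
scene tube_white1 [(0.64, [0.431, -0.245, 0.004]), (0.55, [0.428, -0.308, 0.006]), (0.53, [0.752, 0.093, -0.0]), (0.42, [0.434, 0.302, 0.136])]
scene tube_kept [(0.72, [0.562, -0.046, 0.017])]
scene rack [(0.81, [0.428, -0.311, -0.001])]
scene cover [(0.97, [0.464, 0.503, 0.001]), (0.94, [0.232, 0.451, -0.003]), (0.86, [0.434, 0.299, 0.004])]
scene bung [(0.75, [0.388, 0.077, 0.002])]
```

View pics/o1.png

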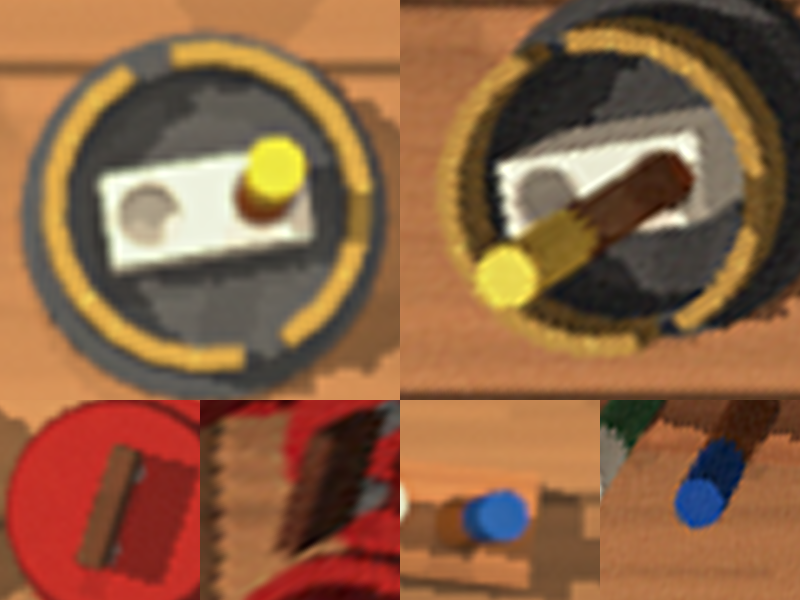

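The rectified tiles show the following:
- **Notches:** at (153,63) and (264,347) in the top tile, which puts the ring at about 21.7° in world yaw.
- **Empty hole:** at about (149,213).
- **Keeper:** yaw about 8.7°.
- **Handle:** a bar roughly along +x, tilted slightly to −y.

The two cameras disagree by about 6 mm in x, so I'll tie the images to the robot once the tube is gripped.

```bash
python3 -m jog '[[-1,[13.5,-51,3],[0,0,-4]],[-1,[13.5,-51,3],[0,0,-4]],[-1,[13.5,-51,3],[0,0,-4]],[-1,[13.5,-51,3],[0,0,-4]],[-1,[13.5,-51,3],[0,0,-4]],[-1,[13.5,-51,3],[0,0,-4]],[-1,[13.5,-51,3],[0,0,-4]],[-1,[13.5,-51,3],[0,0,-4]],[-1,[13.5,-51,3],[0,0,-4]],[-1,[13.5,-51,3],[0,0,-4]],[-1,[13.5,-51,3],[0,0,-4]],[-1,[13.5,-51,3],[0,0,-4]],[-1,[13.5,-51,3],[0,0,-4]],[-1,[13.5,-51,3],[0,0,-4]],[-1,[13.5,-51,3],[0,0,-4]],[-1,[13.5,-51,3],[0,0,-4]],[-1,[13.5,-51,3],[0,0,-4]],[-1,[13.5,-51,3],[0,0,-4]],[-1,[0,0,0],[0,0,0]]]'
```

```text
clock: 3.88
ee_pos: [0.4184, -0.3739, 0.2504]
ee_rot: [0.0, 0.706, 0.708, -0.0]
contact_force: [-0.7, 0.3, -1.0]
width: 0.0854
grasp_force: 0.0
```

```bash
python3 -m jog '[[-1,[0,2,-45],[0,0,0]],[-1,[0,0,-45],[0,0,0]],[-1,[0,0,-40],[0,0,0]],[-1,[0,0,-25],[0,0,0]],[-1,[0,0,-14],[0,0,0]],[1,[0,0,0],[0,0,0]],[1,[0,0,0],[0,0,0]],[1,[0,0,0],[0,0,0]],[1,[0,0,0],[0,0,0]],[1,[0,0,0],[0,0,0]],[1,[0,0,0],[0,0,0]]]'
```

```text
clock: 5.25
ee_pos: [0.4185, -0.3691, 0.0838]
ee_rot: [0.001, 0.705, 0.709, -0.0]
contact_force: [-0.7, 0.3, 5.3]
width: 0.0205
grasp_force: 58.5
```

Run:
```python
from h import *
s=arm.state(); print(s['ee_pos'],s['contact_force'],s['ft_torque'],s['width'])
o=[]
for n in("top","scene"):
    im=imaging.grab_frame(n)[:,:,::-1].copy(); p=proj(n,[0.42,-0.37,0.1])[0]; x,y=map(int,p)
    o.append(cv2.resize(im[y-45:y+45,x-60:x+60],(400,300),interpolation=cv2.INTER_CUBIC))
cv2.imwrite("pics/g1.png",np.hstack(o))
```

```text
[ 0.41845551 -0.36906709  0.08381347] [-0.68277595  0.33026476  5.31433991] [ 0.04768372  0.10941982 -0.01023394] 0.020488031778754554
```

View pics/g1.png

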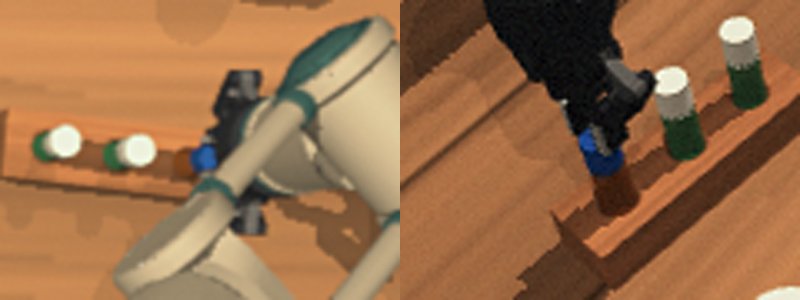

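```bash
python3 - <<'E'
from h import *
for i,n in enumerate(("top","scene")):
    x,y=map(int,proj(n,[0.42,-0.37,0.1])[0])
    for l,P in dict(tcp=[.4185,-.369,.084],ftip=[.4310,-.369,.084],captop=[.4185,-.371,.12],capbot=[.4185,-.371,.088],white2top=[.4265,-.31,.12]).items():
        p=proj(n,P)[0]; print(n,l,np.round((p-[x-60,y-45])*3.333+[400*i,0]))
E
python3 -m jog '[[1,[0,0,15],[0,0,0]],[1,[0,0,20],[0,0,0]],[1,[0,0,25],[0,0,0]],[1,[0,0,25],[0,0,0]],[1,[0,0,15],[0,0,0]],[1,[0,0,0],[0,0,0]],[1,[0,0,0],[0,0,0]]]'
```

```text
top tcp [196. 155.]
top ftip [195. 140.]
top captop [210. 152.]
top capbot [199. 154.]
top white2top [137. 142.]
scene tcp [606. 163.]
scene ftip [619. 171.]
scene captop [593. 134.]
scene capbot [603. 161.]
scene white2top [666.  80.]
clock: 6.22
ee_pos: [0.4173, -0.3676, 0.1815]
ee_rot: [-0.001, 0.705, 0.709, 0.0]
contact_force: [0.4, -1.0, -1.3]
width: 0.02
grasp_force: 58.7
```

Run:
```python
from h import *
s=arm.state(); e=s['ee_pos']; print(e,s['width'])
o=[]
for i,n in enumerate(("top","scene")):
    im=imaging.grab_frame(n)[:,:,::-1].copy(); x,y=map(int,proj(n,e)[0])
    cv2.imwrite(f"pics/{n}1.png",im)
    o.append(cv2.resize(im[y-45:y+45,x-60:x+60],(400,300),interpolation=cv2.INTER_CUBIC))
    for l,dz in dict(tcp=0,top=.038,bot=-.072).items():
        print(n,l,np.round((proj(n,e+[0,0,dz])[0]-[x-60,y-45])*3.333+[400*i,0]))
    print([(round(d['conf'],2),np.round(d['location'],3).tolist()) for d in spotter.pinpoint("tube_blue",n)[:2]])
cv2.imwrite("pics/g2.png",np.hstack(o))
```

```text
[ 0.41727672 -0.36759637  0.1814668 ] 0.020038740612853323
top tcp [203. 153.]
top top [218. 150.]
top bot [176. 158.]
[(0.44, [0.419, -0.368, 0.108])]
scene tcp [602. 152.]
scene top [589. 114.]
scene bot [625. 219.]
[(0.83, [0.417, -0.367, 0.106]), (0.17, [0.556, -0.018, 0.045])]
```

View pics/g2.png

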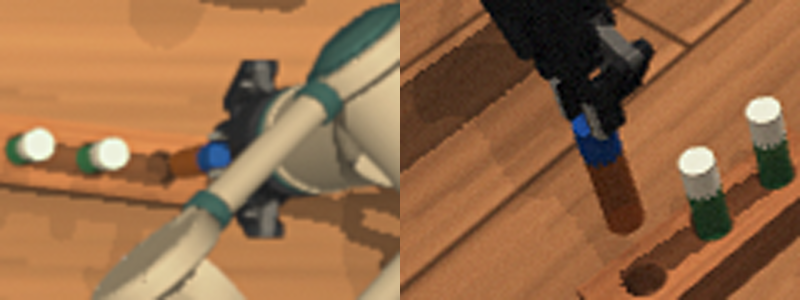

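```bash
python3 -m jog '[[1,[0,0,30],[0,0,0]],[1,[10,28,24],[0,0,1]],[1,[15,43,0],[0,0,1]],[1,[15,43,0],[0,0,1]],[1,[15,43,0],[0,0,1]],[1,[15,43,0],[0,0,1]],[1,[15,43,0],[0,0,1]],[1,[15,43,0],[0,0,1]],[1,[15,43,0],[0,0,1]],[1,[15,40,0],[0,0,1]],[1,[3,2,0],[0,0,0]],[1,[0,0,0],[0,0,0]],[1,[0,0,-45],[0,0,0]],[1,[0,0,-40],[0,0,0]],[1,[0,0,-18],[0,0,0]],[1,[0,0,0],[0,0,0]],[1,[0,0,0],[0,0,0]]]'
python3 - <<'E'
from h import *
e=arm.state()['ee_pos']; print(e)
o=[]
for i,n in enumerate(("top","scene")):
    im=imaging.grab_frame(n)[:,:,::-1].copy(); x,y=map(int,proj(n,[.552,-.02,.08])[0])
    cv2.imwrite(f"pics/{n}2.png",im)
    o.append(cv2.resize(im[y-38:y+37,x-38:x+37],(400,400),interpolation=cv2.INTER_CUBIC))
    m=[400/75*(proj(n,P)[0]-[x-38,y-38])+[400*i,0] for P in (e-[0,0,.0745],[.550,.004,.044])]
    print(n,np.round(m))
    print([(round(d['conf'],2),np.round(d['location'],3).tolist()) for t in("tube_blue","keeper_hole","keeper") for d in spotter.pinpoint(t,n)[:2]])
cv2.imwrite("pics/k2.png",np.hstack(o))
E
```

```text
clock: 8.55
ee_pos: [0.5514, 0.0019, 0.1343]
ee_rot: [0.001, 0.648, 0.762, 0.0]
contact_force: [0.3, -0.5, -0.7]
width: 0.0202
grasp_force: 58.9
[0.55139507 0.00188953 0.13426532]
top [[166. 212.]
 [161. 219.]]
[(0.36, [0.659, 0.439, 0.003]), (0.63, [0.549, 0.003, 0.048]), (0.98, [0.551, -0.021, 0.0])]
scene [[628. 206.]
 [627. 224.]]
[(0.53, [0.551, 0.006, 0.062]), (0.66, [0.547, 0.004, 0.043]), (0.98, [0.558, -0.022, -0.002])]
```

View pics/k2.png

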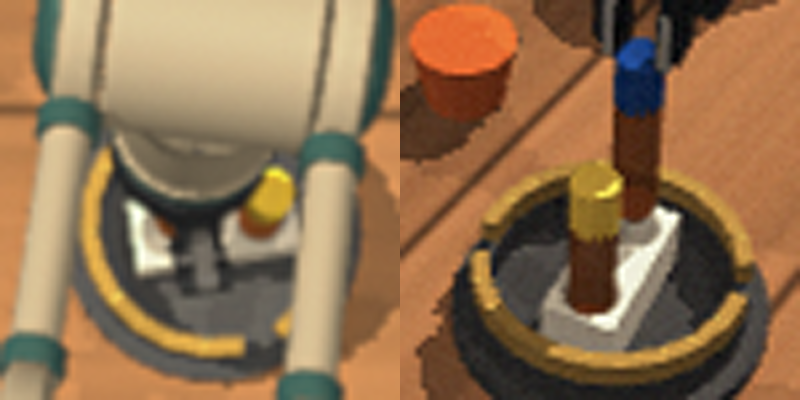

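The scene half shows the held tube vertical, its foot at about (636,211). The grey hole mouth is just under it at about (637,232), and the yellow tube is in front. I'll compute the remaining offset numerically, using the held tube to cancel the camera bias.

Run:
```python
from h import *
from scipy.optimize import least_squares
e=np.array([.5514,.0019,.1343]); n="scene"
def back(n,px,z):
    K,R,t=cam(n); c=-R.T@t; d=R.T@np.linalg.inv(K)@np.array([*px,1.]); return (c+d*(z-c[2])/d[2])[:2]
a=cv2.imread("pics/scene2.png"); x0,y0=map(int,proj(n,[.552,-.02,.08])[0]); x0-=38;y0-=38
hsv=cv2.cvtColor(a,cv2.COLOR_BGR2HSV)
# amber body of held tube: ROI crop x 605-665,y 115-220
r=lambda v:v/5.333
ys=range(int(y0+r(120)),int(y0+r(222))); 
print("held rows: row, xs of dark amber")
for y in ys:
    row=a[y,int(x0+r(200)):int(x0+r(275))].astype(int); red=row[:,2]-row[:,0]; lum=row.sum(1)
    print(y,[int(v) for v in lum])
print('x start',int(x0+r(200)))
s=cv2.cvtColor(cv2.imread("pics/scene0.png"),cv2.COLOR_BGR2GRAY)
hp=proj(n,[.554,.003,.044])[0]; print('hole guess px',hp, 'foot pred',proj(n,e-[0,0,.0745])[0],'axis top',proj(n,e)[0])
X,Y=map(int,hp); print('rows',Y-8,'cols',X-12); print(s[Y-8:Y+9,X-12:X+13])
t=cv2.cvtColor(cv2.imread("pics/top0.png"),cv2.COLOR_BGR2GRAY)
hp=proj("top",[.546,.002,.044])[0];X,Y=map(int,hp);print('top',hp,Y-8,X-10); print(t[Y-8:Y+9,X-10:X+11])
```

```text
held rows: row, xs of dark amber
200 [399, 425, 382, 139, 132, 131, 142, 112, 110, 138, 126, 164, 309, 398]
201 [398, 410, 385, 118, 133, 142, 138, 129, 152, 134, 122, 168, 373, 400]
202 [408, 413, 382, 116, 137, 146, 138, 146, 135, 142, 136, 179, 354, 397]
203 [419, 409, 384, 121, 135, 146, 127, 137, 137, 130, 123, 181, 360, 386]
204 [408, 403, 374, 135, 127, 145, 143, 130, 141, 131, 132, 178, 353, 376]
205 [399, 388, 296, 123, 147, 145, 138, 150, 139, 128, 121, 199, 391, 384]
206 [382, 388, 306, 114, 142, 147, 154, 130, 123, 129, 128, 195, 399, 374]
207 [395, 386, 307, 129, 138, 149, 124, 131, 138, 140, 130, 194, 401, 391]
208 [438, 407, 318, 120, 141, 149, 152, 134, 128, 145, 113, 208, 403, 389]
209 [355, 373, 335, 130, 116, 128, 135, 152, 153, 121, 134, 265, 415, 397]
210 [358, 356, 372, 343, 114, 127, 112, 129, 129, 131, 148, 267, 433, 416]
211 [352, 358, 348, 383, 339, 94, 121, 117, 99, 109, 109, 197, 385, 418]
212 [355, 361, 432, 563, 338, 93, 117, 102, 117, 101, 111, 149, 167, 192]
213 [368, 416, 577, 553, 317, 136, 148, 141, 146, 123, 92, 173, 196, 200]
214 [577, 567, 502, 3
[... 3139 characters left out ...]
2  62 141 226 213 162 159 166 165 159 158 170 212 231 228 239
  239 238 238]
 [ 66  68  64  62 137 226 222 173 170 183 179 166 165 198 237 236 236 239
  239 238 239]
 [ 66  69  64  59 119 216 240 199 182 183 183 181 182 207 236 235 237 238
  239 239 239]
 [ 68  69  66  54  86 187 246 226 203 186 183 181 185 211 235 236 239 239
  240 240 240]
 [ 68  68  65  54  70 176 250 242 231 215 207 202 210 226 239 241 242 243
  243 241 239]
 [ 71  65  67  58  71 173 250 245 243 242 240 238 239 239 241 240 240 239
  234 213 192]
 [ 89  65  69  62  66 157 242 244 242 240 241 239 236 215 191 181 154 133
  129 122 118]
 [129  72  67  63  63 133 207 194 182 161 151 134 128 122 114 104  96  84
   81  68  60]]
```

Run:
```python
from h import *
a=cv2.imread("pics/scene2.png").astype(int).sum(2)//3
print(a[214:229,334:348])
def back(n,px,z):
    K,R,t=cam(n); c=-R.T@t; d=R.T@np.linalg.inv(K)@np.array([*px,1.]); return (c+d*(z-c[2])/d[2])[:2]
print(back("scene",(338.0,220.2),.044),back("scene",(339.,220.2),.044),back("scene",(338.,221.2),.044))
# top: hole px centre by eye from matrix
print(back("top",(335.0,181.2),.044))
```

```text
[[167 110  68  47  46  46  44  46  43  57  71  68  63  62]
 [ 78  78  76  46  49  50  49  43  46  40  34  52  63  68]
 [ 89  92  77  50  53  41  51  46  62  93  38  23  33  40]
 [ 89  89  78  48  48  49  51  49 126 247 188  93  89  28]
 [ 87  92  77  50  52  45  53  88 158 226 243 246 243 127]
 [ 87  98 108  82  57  61  87 128 129 190 236 238 232  92]
 [ 81  99 103 107 123 125 130 124 118 153 231 233 175  67]
 [ 89  92  91 104 121 121 124 116 116 153 229 208 119  64]
 [ 68  46  96 106 113 122 120 116 134 203 235 148 119  58]
 [ 40  51 102 123 127 127 120 138 203 238 203 125 123  49]
 [ 44  77 162 161 180 203 203 239 239 231 151 133 123  46]
 [ 37  79 159 147 183 237 233 235 229 177 129 122  91  47]
 [ 39  76 157 179 237 234 233 234 226 116 129 129  90  48]
 [ 41  80 181 239 235 232 233 227 150 125 127 119  61  36]
 [ 40 125 244 235 232 231 230 202 125 131 135 117  33  41]]
[0.55164071 0.00378646] [0.55397008 0.00539081] [5.53724733e-01 5.07725519e-04]
[0.54660189 0.00173618]
```

```bash
python3 -m jog '[[1,[0,0,-8],[0,0,0]],[1,[0,0,-5],[0,0,0]],[1,[0,0,-4],[0,0,0]],[1,[0,0,-3],[0,0,0]],[1,[0,0,0],[0,0,0]]]'
```

```text
clock: 9.57
ee_pos: [0.5506, 0.0029, 0.113]
ee_rot: [-0.0, 0.647, 0.762, -0.0]
contact_force: [-0.2, 0.2, -1.5]
width: 0.0202
grasp_force: 58.9
```

```bash
python3 -m jog '[[1,[0,0,-6],[0,0,0]],[1,[0,0,-6],[0,0,0]],[1,[0,0,-4],[0,0,0]],[1,[0,0,-3],[0,0,0]],[1,[0,0,0],[0,0,0]]]'
```

```text
clock: 10.2
ee_pos: [0.5505, 0.0028, 0.0939]
ee_rot: [-0.0, 0.647, 0.762, -0.0]
contact_force: [-0.4, 0.4, -0.5]
width: 0.0198
grasp_force: 58.7
```

```bash
python3 -m jog '[[1,[0,0,-2],[0,0,0]],[1,[0,0,-2],[0,0,0]],[1,[0,0,0],[0,0,0]]]'
```

```text
clock: 10.58
ee_pos: [0.5508, 0.0028, 0.0902]
ee_rot: [-0.0, 0.647, 0.762, 0.0]
contact_force: [-0.1, -0.0, -1.0]
width: 0.0202
grasp_force: 58.8
```

```bash
python3 -m jog '[[-1,[0,0,0],[0,0,0]],[-1,[0,0,0],[0,0,0]],[-1,[0,0,0],[0,0,0]],[-1,[0,0,0],[0,0,0]],[-1,[0,0,30],[0,0,0]],[-1,[0,0,50],[0,0,0]],[-1,[0,0,60],[0,0,0]],[-1,[0,0,10],[0,0,0]]]'
python3 - <<'E'
from h import *
im=cv2.imread("pics/top0.png"); o=ortho("top",im,(.434,.300),.147,.06,480)
hsv=cv2.cvtColor(o,cv2.COLOR_BGR2HSV)
m=((hsv[:,:,1]<160)&(hsv[:,:,2]>60)).astype(np.uint8); m=cv2.morphologyEx(m,cv2.MORPH_OPEN,np.ones((9,9)))
k,l,st,c=cv2.connectedComponentsWithStats(m)
for i in range(1,k):
    if st[i,4]>1500:
        r=cv2.minAreaRect(np.argwhere(l==i)[:,::-1].astype(np.float32)); p=np.argwhere(l==i); d=np.linalg.svd(p-p.mean(0),full_matrices=False)[2][0]
        print(st[i],np.round(np.array(r[1])/4,1),r[2],'centre world',.434+(240-c[i][1])/4000,.300+(240-c[i][0])/4000,'yaw',np.degrees(np.arctan2(d[1],d[0])))
for n in("scene","top"):
    imaging.grab_frame(n)
    print(n,[(round(d['conf'],2),np.round(d['location'],3).tolist()) for t in("tube_blue","tube_kept","keeper") for d in spotter.pinpoint(t,n)[:2]])
    print([(round(d['conf'],2),np.round(d['location'],3).tolist()) for t in("cover_lug","cover_grip") for d in spotter.pinpoint(t,n)])
E
```

```text
clock: 11.58
ee_pos: [0.5535, 0.0025, 0.2453]
ee_rot: [0.004, 0.647, 0.762, 0.003]
contact_force: [1.0, -1.2, -0.1]
width: 0.0854
grasp_force: 0.0
[    0     0   480   480 52034] [119.8 119.8] 90.0 centre world 0.4485797026943921 0.33609376081023945 yaw -24.334344373882463
[ 213  135  119  235 7839] [18.9 59.2] 17.77132225036621 centre world 0.4291666666666667 0.29196163413700726 yaw -18.224371936005216
scene [(0.69, [0.551, 0.005, 0.014]), (0.68, [0.562, -0.047, 0.018]), (0.22, [0.751, 0.092, 0.002]), (0.69, [0.558, -0.024, -0.0])]
[(0.8, [0.496, 0.281, 0.003]), (0.65, [0.496, 0.446, 0.007]), (0.61, [0.715, -0.262, 0.002]), (0.42, [0.432, -0.243, 0.004]), (0.9, [0.46, 0.5, 0.135]), (0.66, [0.434, 0.3, 0.137]), (0.49, [0.232, 0.448, 0.136])]
top [(0.63, [0.555, 0.004, 0.018]), (0.65, [0.558, -0.046, 0.02]), (0.22, [0.552, 0.003, 0.016]), (0.77, [0.55, -0.022, -0.001])]
[(0.88, [0.496, 0.443, 0.006]), (0.6, [0.5, 0.284, 0.006]), (0.32, [0.75, -0.067, 0.002]), (0.89, [0.465, 0.506, 0.134]), (0.7, [0.434, 0.3, 0.134]), (0.66, [0.233, 0.448, 0.136])]
```

```bash
python3 -m jog '[[-1,[-13,33,0],[0,0,7]],[-1,[-13,33,0],[0,0,7]],[-1,[-13,33,0],[0,0,7]],[-1,[-13,33,0],[0,0,7]],[-1,[-13,33,0],[0,0,7]],[-1,[-13,33,0],[0,0,7]],[-1,[-13,33,0],[0,0,7]],[-1,[-13,33,0],[0,0,7]],[-1,[-13,33,0],[0,0,7]],[-1,[0,0,0],[0,0,0]],[-1,[0,0,0],[0,0,0]],[-1,[0,0,-40],[0,0,0]],[-1,[0,0,-25],[0,0,0]],[-1,[0,0,0],[0,0,0]]]'
```

```text
clock: 13.92
ee_pos: [0.4328, 0.298, 0.1735]
ee_rot: [-0.002, 0.155, 0.988, -0.002]
contact_force: [0.6, -0.9, 0.3]
width: 0.0853
grasp_force: 0.0
```

```bash
python3 -m jog '[[-1,[2,2,-25],[0,0,0]],[-1,[0,0,-15],[0,0,0]],[-1,[0,0,-9],[0,0,0]],[-1,[0,0,0],[0,0,0]],[1,[0,0,0],[0,0,0]],[1,[0,0,0],[0,0,0]],[1,[0,0,0],[0,0,0]],[1,[0,0,0],[0,0,0]],[1,[0,0,0],[0,0,0]],[1,[0,0,0],[0,0,0]],[1,[0,0,0],[0,0,0]]]'
```

```text
clock: 15.3
ee_pos: [0.4358, 0.3018, 0.1263]
ee_rot: [0.0, 0.154, 0.988, 0.0]
contact_force: [-0.4, 0.3, -0.2]
width: 0.0001
grasp_force: 0.0
```

Run:
```python
from h import *
s=arm.state(); print(s['ee_pos'],s['contact_force'],s['width'])
o=[]
for n in("top","scene"):
    im=imaging.grab_frame(n)[:,:,::-1].copy(); x,y=map(int,proj(n,[0.434,.3,0.12])[0]); cv2.imwrite(f"pics/{n}3.png",im)
    o.append(cv2.resize(im[y-45:y+45,x-60:x+60],(400,300),interpolation=cv2.INTER_CUBIC))
cv2.imwrite("pics/g3.png",np.hstack(o))
```

```text
[0.4357705  0.30182506 0.12631793] [-0.35778909  0.33358962 -0.18744434] 0.00014922365363460838
```

View pics/g3.png

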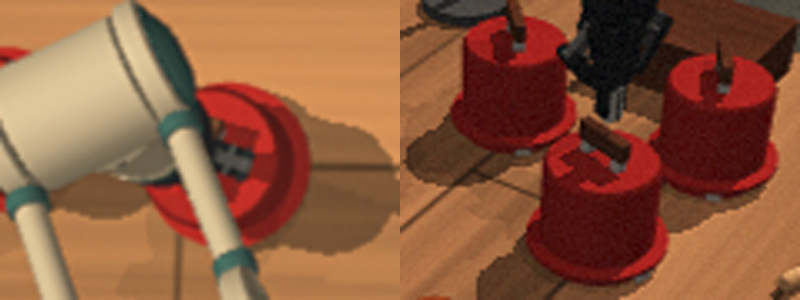

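Run:
```python
from h import *
s=arm.state();e=s['ee_pos']
for i,n in enumerate(("top","scene")):
    x,y=map(int,proj(n,[.434,.3,.12])[0]); print(n,x,y,'tcp crop',np.round((proj(n,e)[0]-[x-60,y-45])*3.333+[400*i,0]))
    imaging.grab_frame(n)
    for t in("cover","cover_grip","cover_lug"): print(t,[(round(d['conf'],2),np.round(d['location'],3).tolist()) for d in spotter.pinpoint(t,n)[:5]])
    for f in (0,3):
        im=cv2.imread(f"pics/{n}{f}.png").astype(int); m=((im[:,:,2]>90)&(im[:,:,1]<50)&(im[:,:,0]<60))[y-45:y+45,x-60:x+60]; yy,xx=np.nonzero(m); print('red',f,xx.mean(),yy.mean(),xx.max(),yy.max(),len(xx))
```

```text
top 227 216 tcp crop [199. 149.]
cover [(0.84, [0.232, 0.446, -0.0]), (0.77, [0.432, 0.301, 0.002]), (0.26, [0.613, -0.402, 0.0])]
cover_grip [(0.74, [0.435, 0.299, 0.133]), (0.63, [0.233, 0.447, 0.132]), (0.63, [0.465, 0.502, 0.13])]
cover_lug [(0.96, [0.498, 0.281, 0.005]), (0.93, [0.19, 0.501, 0.008])]
red 0 48.46209677419355 46.16774193548387 92 73 2480
red 3 72.10667996011964 48.47457627118644 92 72 1003
scene 357 135 tcp crop [603. 146.]
cover [(0.91, [0.232, 0.446, -0.002]), (0.73, [0.435, 0.302, -0.0]), (0.61, [0.462, 0.503, 0.0])]
cover_grip [(0.96, [0.459, 0.502, 0.131]), (0.73, [0.434, 0.298, 0.136]), (0.62, [0.234, 0.449, 0.135])]
cover_lug [(0.76, [0.496, 0.448, 0.01]), (0.69, [0.498, 0.282, 0.004])]
red 0 65.87860208461066 37.39546290619252 118 83 1631
red 3 68.29482323232324 38.173611111111114 118 83 1584
```

The picture shows the closed fingertips just above the bar, at (612,119), with the bar's top edge at (605,130). The cover has not moved. The fingers therefore end about 22–25 mm higher than the reported TCP, which also fits the shallow tube grip. I'll open, go about 25 mm lower while watching the force, and close again.

```bash
python3 -m jog '[[-1,[0,0,2],[0,0,0]],[-1,[0,0,0],[0,0,0]],[-1,[0,0,0],[0,0,0]],[-1,[0,0,-8],[0,0,0]],[-1,[0,0,-8],[0,0,0]],[-1,[0,0,-6],[0,0,0]],[-1,[0,0,-4],[0,0,0]],[-1,[0,0,0],[0,0,0]]]'
```

```text
clock: 16.8
ee_pos: [0.4355, 0.3017, 0.1019]
ee_rot: [-0.0, 0.154, 0.988, -0.0]
contact_force: [0.4, 0.2, 0.8]
width: 0.0854
grasp_force: 0.0
```

```bash
python3 -m jog '[[1,[0,0,0],[0,0,0]],[1,[0,0,0],[0,0,0]],[1,[0,0,0],[0,0,0]],[1,[0,0,0],[0,0,0]],[1,[0,0,0],[0,0,0]],[1,[0,0,0],[0,0,0]]]'
```

```text
clock: 17.55
ee_pos: [0.4356, 0.3011, 0.1026]
ee_rot: [-0.0, 0.154, 0.988, -0.001]
contact_force: [-1.3, -3.8, 4.7]
width: 0.0126
grasp_force: 62.2
```

```bash
python3 -m jog '[[1,[0,0,8],[0,0,0]],[1,[0,0,20],[0,0,0]],[1,[0,0,40],[0,0,0]],[1,[0,0,45],[0,0,0]],[1,[0,0,40],[0,0,0]],[1,[0,0,12],[0,0,0]],[1,[0,0,0],[0,0,0]],[1,[0,0,0],[0,0,0]]]'
python3 - <<'E'
from h import *
s=arm.state();print(s['ee_pos'],s['ft_torque'])
for n in("top","scene"):
    imaging.grab_frame(n)
    for t in("cover","cover_grip","cover_lug"): print(n,t,[(round(d['conf'],2),np.round(d['location'],3).tolist()) for d in spotter.pinpoint(t,n)[:4]])
E
```

```text
clock: 18.55
ee_pos: [0.4346, 0.3014, 0.265]
ee_rot: [-0.002, 0.154, 0.988, -0.001]
contact_force: [-0.5, -0.4, -5.4]
width: 0.0118
grasp_force: 60.9
[0.43457323 0.30135825 0.26496478] [-0.07339507 -0.00601429  0.0155276 ]
top cover [(0.84, [0.432, 0.3, 0.162]), (0.77, [0.232, 0.447, 0.0]), (0.58, [0.464, 0.501, 0.002])]
top cover_grip [(0.95, [0.231, 0.446, 0.137])]
top cover_lug [(0.94, [0.496, 0.284, 0.169]), (0.79, [0.192, 0.498, 0.006]), (0.74, [0.753, 0.095, 0.001]), (0.21, [0.559, -0.047, 0.018])]
scene cover [(0.89, [0.467, 0.501, 0.004]), (0.88, [0.234, 0.451, -0.003]), (0.6, [0.432, 0.303, 0.169])]
scene cover_grip [(0.93, [0.235, 0.45, 0.136]), (0.81, [0.461, 0.503, 0.133]), (0.76, [0.435, 0.304, 0.3])]
scene cover_lug [(0.95, [0.498, 0.283, 0.168]), (0.59, [0.497, 0.443, 0.006]), (0.48, [0.613, -0.409, 0.0]), (0.48, [0.659, 0.443, 0.0])]
```

```bash
python3 -m jog '[[1,[7,-18,0],[0,0,2.2]],[1,[13.5,-36,0],[0,0,4.4]],[1,[13.5,-36,0],[0,0,4.4]],[1,[13.5,-36,0],[0,0,4.4]],[1,[13.5,-36,0],[0,0,4.4]],[1,[13.5,-36,0],[0,0,4.4]],[1,[13.5,-36,0],[0,0,4.4]],[1,[13.5,-36,0],[0,0,4.4]],[1,[13.5,-36,0],[0,0,4.4]],[1,[6.5,-18,0],[0,0,2]],[1,[0,0,0],[0,0,0]],[1,[0,0,0],[0,0,0]],[1,[0,0,0],[0,0,0]]]'
python3 - <<'E'
from h import *
s=arm.state();q=s['ee_rot'];print(s['ee_pos'],s['qpos'].round(2),'closing yaw',2*np.degrees(np.arctan2(q[2],q[1]))-90)
for n in("top","scene"):
    cv2.imwrite(f"pics/{n}4.png",imaging.grab_frame(n)[:,:,::-1])
    for t in("cover","keeper","cover_lug","keeper_rim","cover_grip"): print(n,t,[(round(d['conf'],2),np.round(d['location'],3).tolist()) for d in spotter.pinpoint(t,n)[:4]])
E
```

```text
clock: 20.58
ee_pos: [0.5569, -0.021, 0.2675]
ee_rot: [0.0, -0.189, 0.982, 0.0]
contact_force: [0.6, -0.2, -5.7]
width: 0.0118
grasp_force: 61.0
[ 0.55687379 -0.02104534  0.26745063] [-0.16  0.22  1.41  0.    1.51 -2.11] closing yaw 111.76510040649802
top cover [(0.9, [0.554, -0.024, 0.165]), (0.82, [0.465, 0.502, -0.0]), (0.75, [0.231, 0.449, 0.001]), (0.28, [0.75, 0.094, 0.002])]
top keeper [(0.39, [0.66, 0.438, 0.004])]
top cover_lug [(0.96, [0.499, 0.448, 0.008]), (0.91, [0.194, 0.5, 0.005])]
top keeper_rim []
top cover_grip [(0.81, [0.233, 0.451, 0.138]), (0.8, [0.462, 0.504, 0.135]), (0.76, [0.555, -0.024, 0.298])]
scene cover [(0.69, [0.558, -0.023, 0.168]), (0.6, [0.235, 0.448, -0.001]), (0.56, [0.464, 0.502, 0.005]), (0.53, [0.428, -0.246, 0.007])]
scene keeper [(0.77, [0.557, -0.023, -0.001]), (0.65, [0.752, 0.095, 0.004])]
scene cover_lug [(0.71, [0.495, 0.445, 0.009]), (0.68, [0.618, 0.002, 0.17])]
scene keeper_rim [(0.88, [0.552, -0.02, 0.046]), (0.46, [0.554, -0.023, 0.17])]
scene cover_grip [(0.97, [0.235, 0.45, 0.134]), (0.72, [0.558, -0.023, 0.301]), (0.58, [0.462, 0.501, 0.131]), (0.51, [0.554, -0.019, 0.045])]
```

```bash
python3 -m jog '[[1,[-1,-1,-30],[0,0,0]],[1,[0,0,-40],[0,0,0]],[1,[0,0,-25],[0,0,0]],[1,[0,0,-12],[0,0,0]],[1,[0,0,-5],[0,0,0]],[1,[0,0,0],[0,0,0]],[1,[0,0,0],[0,0,0]]]'
python3 - <<'E'
from h import *
print(arm.state()['ee_pos'])
o=[]
for n in("top","scene"):
    im=imaging.grab_frame(n)[:,:,::-1].copy(); cv2.imwrite(f"pics/{n}5.png",im); x,y=map(int,proj(n,[.555,-.023,.07])[0])
    o.append(cv2.resize(im[y-38:y+37,x-38:x+37],(400,400),interpolation=cv2.INTER_CUBIC))
cv2.imwrite("pics/k5.png",np.hstack(o))
E
```

```text
clock: 22.05
ee_pos: [0.5572, -0.0233, 0.1565]
ee_rot: [0.001, -0.188, 0.982, -0.0]
contact_force: [-0.2, 0.6, -6.4]
width: 0.0122
grasp_force: 61.0
[ 0.55715715 -0.02330074  0.15648208]
```

View pics/k5.png

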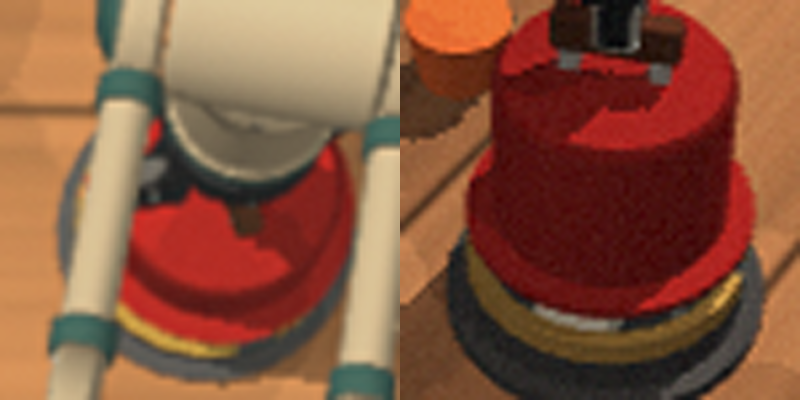

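The cover hangs upright and centred just above the brass rim (scene half, flange centre about (612,215), rim below it). Next I'll lower gently and feel for contact.

```bash
python3 -m jog '[[1,[0,0,-4],[0,0,0]],[1,[0,0,-3],[0,0,0]],[1,[0,0,-3],[0,0,0]],[1,[0,0,-2],[0,0,0]],[1,[0,0,0],[0,0,0]]]'
```

```text
clock: 22.78
ee_pos: [0.556, -0.0231, 0.1429]
ee_rot: [-0.0, -0.188, 0.982, 0.0]
contact_force: [-0.4, 0.0, -4.5]
width: 0.0119
grasp_force: 60.9
```

```bash
python3 -m jog '[[1,[0,0,-1],[0,0,0]],[1,[0,0,-1],[0,0,0]],[1,[0,0,-1],[0,0,0]],[1,[0,0,-1],[0,0,0]],[1,[0,0,0],[0,0,0]]]'
```

```text
clock: 23.4
ee_pos: [0.5565, -0.0233, 0.1406]
ee_rot: [0.001, -0.188, 0.982, -0.0]
contact_force: [-3.5, -0.4, 5.1]
width: 0.0123
grasp_force: 62.3
```

```bash
python3 -m jog '[[1,[0,0,0],[0,0,1]],[1,[0,0,0],[0,0,1]],[1,[0,0,0],[0,0,1]],[1,[0,0,0],[0,0,0]]]'
```

```text
clock: 23.9
ee_pos: [0.5574, -0.0224, 0.1398]
ee_rot: [0.001, -0.214, 0.977, 0.0]
contact_force: [1.4, 3.7, 4.3]
width: 0.0127
grasp_force: 62.1
```

```bash
python3 -m jog '[[1,[0,0,0],[0,0,-1]],[1,[0,0,0],[0,0,-1.5]],[1,[0,0,0],[0,0,-1.5]],[1,[0,0,0],[0,0,-1.5]],[1,[0,0,0],[0,0,0]]]'; python3 -c "
from h import *
s=arm.state();print(s['ft_torque'],s['ee_pos'])"
```

```text
clock: 24.52
ee_pos: [0.5545, -0.0227, 0.138]
ee_rot: [-0.002, -0.167, 0.986, 0.001]
contact_force: [0.1, 3.7, -1.6]
width: 0.0119
grasp_force: 61.6
[1.00969467 0.00588493 0.52924144] [ 0.55448061 -0.02274891  0.13803045]
```

```bash
python3 -m jog '[[1,[0,0,-1],[0,0,0]],[1,[0,0,-1],[0,0,0]],[1,[0,0,0],[0,0,0]]]'; python3 -c "
from h import *
s=arm.state();print(s['ft_torque'],s['ee_pos'],s['ee_rot'])"
```

```text
clock: 24.9
ee_pos: [0.5553, -0.0229, 0.1367]
ee_rot: [-0.001, -0.167, 0.986, 0.0]
contact_force: [-1.9, 3.4, -2.2]
width: 0.0122
grasp_force: 61.6
[1.12715737 0.30499406 0.54897741] [ 0.5553062  -0.02292364  0.13669051] [-1.04248596e-03 -1.66843691e-01  9.85982688e-01  4.85227233e-04]
```

```bash
python3 -m jog '[[1,[0,1,0],[0,0,1]],[1,[0,0,-1],[0,0,0]],[1,[0,0,-1],[0,0,0]],[1,[0,0,-1],[0,0,0]],[1,[0,0,0],[0,0,0]]]'; python3 -c "
from h import *
s=arm.state();print(s['ft_torque'],s['ee_pos'],s['ee_rot'])"
```

```text
clock: 25.52
ee_pos: [0.5561, -0.0221, 0.1341]
ee_rot: [-0.0, -0.175, 0.985, 0.0]
contact_force: [-1.5, 3.2, -3.7]
width: 0.0122
grasp_force: 61.1
[0.93117891 0.33513437 0.1667579 ] [ 0.55613388 -0.0221343   0.13405008] [-1.92129198e-04 -1.75350617e-01  9.84506019e-01  1.53392300e-04]
```

```bash
python3 -m jog '[[1,[-0.5,1,-1],[0,0,0.3]],[1,[0,0,-1],[0,0,0]],[1,[0,0,-1],[0,0,0]],[1,[0,0,0],[0,0,0]]]'; python3 -c "
from h import *
s=arm.state();print(s['ft_torque'],s['ee_pos'],s['ee_rot'])"
```

```text
clock: 26.02
ee_pos: [0.5561, -0.0212, 0.1314]
ee_rot: [0.0, -0.178, 0.984, -0.0]
contact_force: [-0.3, 2.1, -3.6]
width: 0.0118
grasp_force: 61.2
[0.68652538 0.13681753 0.16011694] [ 0.55612043 -0.02118364  0.13139763] [ 3.40751234e-04 -1.77987422e-01  9.84032703e-01 -3.68565175e-05]
```

```bash
python3 -m jog '[[1,[0,0.5,-1],[0,0,0]],[1,[0,0,-1],[0,0,0]],[1,[0,0,0],[0,0,0]]]'; python3 -c "
from h import *
s=arm.state();print(s['ft_torque'],s['ee_pos'],s['ee_rot'])"
```

```text
clock: 26.4
ee_pos: [0.5564, -0.0207, 0.131]
ee_rot: [0.001, -0.178, 0.984, -0.0]
contact_force: [-1.8, 2.7, 5.6]
width: 0.012
grasp_force: 62.4
[0.74302039 0.52912457 0.16424581] [ 0.55638635 -0.02065787  0.1310147 ] [ 1.03900368e-03 -1.78050221e-01  9.84020810e-01 -2.90527528e-04]
```

The cover is seated: the TCP is at 0.131 m (about 0.1316 expected) and the reaction has turned upward. I'll release, lift clear and check.

```bash
python3 -m jog '[[-1,[0,0,0],[0,0,0]],[-1,[0,0,0],[0,0,0]],[-1,[0,0,0],[0,0,0]],[-1,[0,0,0],[0,0,0]],[-1,[0,0,20],[0,0,0]],[-1,[0,0,40],[0,0,0]],[-1,[0,0,50],[0,0,0]],[-1,[-30,40,20],[0,0,0]],[-1,[-40,50,0],[0,0,0]],[-1,[-40,50,0],[0,0,0]],[-1,[-40,50,0],[0,0,0]],[-1,[0,0,0],[0,0,0]]]'
python3 - <<'E'
from h import *
o=[]
for n in("top","scene"):
    im=imaging.grab_frame(n)[:,:,::-1].copy(); x,y=map(int,proj(n,[.555,-.023,.07])[0])
    o.append(cv2.resize(im[y-38:y+37,x-38:x+37],(400,400),interpolation=cv2.INTER_CUBIC))
    for t in("cover","cover_grip","keeper"): print(n,t,[(round(d['conf'],2),np.round(d['location'],3).tolist()) for d in spotter.pinpoint(t,n)[:4]])
cv2.imwrite("pics/k6.png",np.hstack(o))
E
```

```text
clock: 27.9
ee_pos: [0.4057, 0.1684, 0.2597]
ee_rot: [0.0, -0.181, 0.983, 0.001]
contact_force: [0.7, -1.5, -0.1]
width: 0.0855
grasp_force: 0.0
top cover [(0.95, [0.553, -0.025, 0.027]), (0.9, [0.465, 0.502, -0.0]), (0.82, [0.232, 0.45, -0.001]), (0.16, [0.702, 0.178, 0.003])]
top cover_grip [(0.96, [0.231, 0.448, 0.136]), (0.86, [0.557, -0.024, 0.161]), (0.74, [0.618, 0.006, 0.035]), (0.67, [0.464, 0.501, 0.132])]
top keeper []
scene cover [(0.94, [0.467, 0.501, 0.001]), (0.67, [0.557, -0.023, 0.032])]
scene cover_grip [(0.93, [0.236, 0.451, 0.134]), (0.76, [0.461, 0.5, 0.133]), (0.73, [0.556, -0.019, 0.162]), (0.44, [0.71, -0.261, 0.003])]
scene keeper [(0.82, [0.556, -0.022, -0.0])]
```

View pics/k6.png

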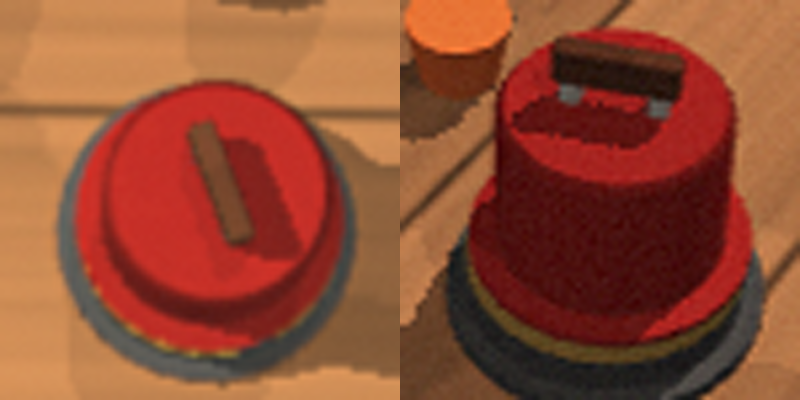

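The final picture shows the cover level and flush on the rim, with the flange against the brass ring all round and the robot clear. The networks put the cover's origin at about 0.0295 m, which matches home.

```bash
python3 -c "
from cell import ticket
print(ticket.job_done())"
```

```text
the job is handed in; nothing more can be done
None
```

The blue-capped tube is fully down in the keeper's hole. The red cover sits home on the keeper, flush and level with its lugs in the notches, and is released; the job is handed in at about 28 s of robot time, with no verdict shown.

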